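# Pack the parts tray against its sprung stop

## Task

Pack the parts tray: load the oak block into the half of the tray that has the sprung stop, lying flat and lengthwise and wedged between the stop and the opposite end wall, and stand the flat seal carton (on its long edge, lengthwise) and the tall plug carton (upright) one behind the other in the other half. All three must sit down on the tray's floor, the same way up as they stand now; the two cartons may be in either order. Use the ones near the tray, not their look-alikes at the far right end of the bench, and leave the piston, pliers and gear alone.

Things in the scene. Friction and masses are not known exactly. Their poses are not given: they have to be found in the camera images.
- tray_in (a point): Centre of the inner floor (5 mm above the bench) of the low open plywood tray, screwed to the bench. x across, y along, z up. Inside 92 mm wide (x -46 to 46), 132 mm long (y -66 to 66), no divider; walls 6 mm thick, 16 mm above this floor. The -x half, for the block, has the sprung stop at its +y end; the +x half is for the cartons. Outside the +y end: a grey spring housing 42 mm high.
- stop_face (a point): Middle of the face of the sprung stop, a steel plate 38 mm wide, from 2 to 43 mm above the tray's floor (27 mm above the walls). Tray's axes; it faces the -y end wall. At rest the face is at y = 42 mm in the tray's frame, 108 mm from that wall: the 120 mm block fits only with the stop pushed back at least 12 mm.
- tray_stop (a joint): Travel of the sprung stop in metres: 0 at rest, growing as it is pushed back toward the tray's +y, at most 0.022. Its spring pushes with about 3 N at 0, 7 N at 0.012, 10 N at 0.022, and returns it when let go.
- oak_center (a point): Centre of a loose plain oak block, 45 mm wide (x), 120 mm long (y), 40 mm high (z up), 0.15 to 0.29 kg, lying flat. Take it across its width. In the tray its top is 24 mm above the walls; it must lie close to the -x wall to leave room for the 36 mm carton, and fingers need room at both its long sides, so it goes in first.
- seal_center (a point): Centre of a loose closed carton standing on its long narrow edge: 28 mm thick (x), 85 mm long (y), 60 mm high (z up). Take it across the 28 mm thickness; its upper 20 mm stand above the oak block when both are in the tray.
- plug_center (a point): Centre of a loose closed carton standing upright: 36 mm by 36 mm (x, y), 74 mm high (z up). Its upper 34 mm stand above the oak block when both are in the tray; take it by the sides that face across the tray (x).
- piston: White-metal piston, 55 mm across, 51 mm high, origin at its underside; lies or stands beside the work; a bystander, to be left where it is
- pliers: Combination pliers, 168 mm long, 14 mm thick, origin at the underside of their middle, long along y; lies or stands beside the work; a bystander, to be left where it is
- gear_a: Dark steel gear, 66 mm across, 16 mm thick, origin at the centre of its underside; lies or stands beside the work; a bystander, to be left where it is
Things that resemble listed ones, but are neither listed nor needed, are in the scene too. There is more than one size of the part that bears oak_center; the job needs the smallest.

How it is judged (in metres and radians):
At the end, for the whole second after the job is handed in: On the tray floor within 4 mm, at rest: block flat in the stop half (x -27 to -10, y -12 to 4 mm; yaw 0.09, tilt 0.08 rad), stop held back over 8 mm; seal carton on edge (x 10 to 34, y +-26 mm; yaw 0.2, tilt 0.12); plug carton upright (x 14 to 30, y +-51 mm; tilt 0.12) (x of oak_center in the frame of tray_in between -0.027 and -0.01 m and y of oak_center in the frame of tray_in between -0.012 and 0.004 m and z of oak_center in the frame of tray_in between 0.016 and 0.024 m and angle between the y axis of oak_center and the y axis of tray_in, either way round below 0.09 rad and angle between oak_center's own z axis and vertical below 0.08 rad and value of joint tray_stop above 0.008 m and x of seal_center in the frame of tray_in between 0.01 and 0.034 m and y of seal_center in the frame of tray_in between -0.026 and 0.026 m and z of seal_center in the frame of tray_in between 0.026 and 0.034 m and angle between the y axis of seal_center and the y axis of tray_in, either way round below 0.2 rad and angle between each of seal_center, plug_center's own z axis and vertical below 0.12 rad and x of plug_center in the frame of tray_in between 0.014 and 0.03 m and y of plug_center in the frame of tray_in between -0.051 and 0.051 m and z of plug_center in the frame of tray_in between 0.033 and 0.041 m and linear speed of each of oak_block, seal_box, plug_box below 0.02 m/s); the robot touches nothing.
It fails at once if the piston is moved by more than 30 mm (distance of piston from where it was at the start of the episode above 0.03 m).
It fails at once if the pair of pliers is moved by more than 30 mm (distance of pliers from where it was at the start of the episode above 0.03 m).
It fails at once if the gear is moved by more than 30 mm (distance of gear_a from where it was at the start of the episode above 0.03 m).
It also fails if it takes over 72 s, if anything falls off the work surface, if the arm or the gripper's body presses on something with over 40 N, if the wrist force passes 120 N, or if a joint passes its speed limit or range.

## Robot

A 6-joint arm with a two-finger parallel gripper is mounted at the origin on a cart in front of the work surface, level with it; the furniture and walls round the work are solid. World frame = base frame: x ahead of the robot, y to its left, z up, the work surface at z = 0. Lengths are in mm, angles in rad, forces in N, time in s.
With the tool pointing down it reaches from about 350 to 975 mm from the base axis. Payload 7.1 kg.
Tool frame: the origin (TCP) lies midway between the tips of the shut fingers; the grasp point (between the pads) lies 19 mm behind it (ctrl.grip_point_offset is the distance from the TCP to the grasp point, in mm); z points along the fingers, y is the line along which they close (so a half turn about z gives the same grasp; the last joint's range is limited). The gripper opens to 88 mm and grips with 3 to 60 N. Pads are 20 mm wide; open, the fingers measure 115 mm over their backs; the gripper's body (75 mm by 178 mm) begins 61 mm behind the grasp point.
Start: joints at [-0.019, 0.423, 1.63, -0, 1.089, -0.019], TCP at [624.984, 0.026, 222.675] pointing down, gripper open.
Joint ranges: [-3, 3], [-0.9, 2.11], [0.09, 2.58], [-1.31, 4.45], [0.11, 2.69], [-2.54, 2.54]. Speed limits (rad/s): [2.39, 2.39, 3.01, 3.14, 3.14, 3.14].

## Interface

Orientations are given as a rotation vector (axis times angle).
In Python, from workcell import get_obs, optics, close_job, spotter, ctrl gives the robot as it stands. The module is installed in compiled form; this text tells all that it offers.
- The arm moves only by the tool move_arm, never from a script. Its argument "rows" is a list of rows, each a list of 5 numbers: the shift along the tool's x, y, z in cm, then the turn about the tool's z in degrees, then the opening in per cent of the stroke, from 0 (shut) to 100 (fully open). A call has 1 to 10 rows; each row shifts and turns the commanded pose from where the row before left it, along the tool's axes as they then stand; what a row does not reach is not made up. A row lasts 1/8 s, in which the tool goes at most 62.5 mm and 10.7 degrees, less where a joint would pass 70% of its speed; a pose out of reach is approached as far as the arm can. A call with a gripper value outside its range is refused whole. The fingers move at their own pace and stop on an object; the grip force is fixed at half the most. Time passes only in rows, so rows that do not move let the fingers close. It gives the time, the measured TCP pose, the force, the opening and the grip force at its end, in the units of the state.
- get_obs(): the state, without advancing time (a new reading comes with each control period).
- optics.get_image(name): name is "side" or "top"; returns the picture (400x640x3 uint8, blue, green, red); there is no depth.
- optics.calibration(name): a dict with "camera_matrix" (3x3 intrinsics, pixels), "distortion" ([k1, k2, p1, p2, k3] as OpenCV has them; the pictures are not rectified), "xyz" and "orientation" of the camera in the world. Camera axes: x right, y down, z forward; pixel columns grow to the right and rows downward; lengths in mm; the calibration is good to about 2 mm. A picture is of the moment at which its call begins. calibration takes no time and is no camera call.
- close_job(): hands the job in; it is judged then, once.
Trained networks look in the newest picture that a camera, given by its name, has taken for a name from the list of things; names that differ only in an ending like _2 or _b are one class to them, and where a whole thing is asked for, a point or a joint stands for the part that bears it (a point fixed in the world has none). Each returns a list of dicts, best first, with "conf" (0 to 1); they miss things now and then, are a little off and sometimes report something else, mostly with a low value. They report only what shows in the picture. A call takes as long as a camera call. They do not tell look-alikes from the thing itself.
- spotter.find_in(camera, label): "point" ([column, row] in pixels, amid what is visible of it).
- spotter.regions_of(camera, label): "region" (400x640 bool, what is visible of it) and "point" ([column, row] in pixels, amid what is visible of it).
The state is a dict: "t": time; "qpos": joint angles; "qvel": joint speeds; "joint_torque": joint torques, N m; "ee_pos": TCP position; "orientation": TCP orientation; "ft_force": force on the tool from outside, world axes, zero at the start; "moment": the same for the moment, N m; "width": finger opening in mm; "grasp_force": force on a finger pad.
Only numpy, scipy, OpenCV 4.12 (cv2) and the standard library are available. Lean on these libraries where they do the work, as an engineer would, in place of code of your own. Each camera call takes 0.05 s, during which the arm holds its last target. There are 200 camera calls.

## Working session

There is one attempt and no reset: what is moved stays moved. The work goes in short steps, Python scripts to look and compute and a tool call to move; the robot and the scene stay as the last step left them, time stands still between calls to the robot, and variables do not carry over. Pictures are saved under pics/ and viewed, at most 10 in all, crops included, and the job is handed in when it is done.

Besides the shell and the picture viewer there is one more tool, called after ">>>" as name([rows], argument=value, ...), one row to a line, values as JSON. move_arm: Moves the arm, as the interface text tells. Its arguments: {"type":"object","properties":{"rows":{"type":"array","items":{"type":"array","items":{"type":"number"}}}},"required":["rows"]}

```bash
mkdir -p pics; cat > h.py <<'E'
import numpy as np, cv2
from scipy.spatial.transform import Rotation as R
from workcell import get_obs, optics, close_job, spotter, ctrl
def cal(n):
    c=optics.calibration(n); o=np.array(c["orientation"],float)
    Rm=R.from_rotvec(o).as_matrix() if o.shape==(3,) else o
    return np.array(c["camera_matrix"]),np.array(c["distortion"]),np.array(c["xyz"]),Rm
def px2w(n,pts,z):
    K,D,t,Rm=cal(n)
    u=cv2.undistortPoints(np.array(pts,float).reshape(-1,1,2),K,D).reshape(-1,2)
    d=np.c_[u,np.ones(len(u))]@Rm.T
    return t+d*((z-t[2])/d[:,2])[:,None]
def w2px(n,P):
    K,D,t,Rm=cal(n)
    p=(np.array(P,float).reshape(-1,3)-t)@Rm
    return cv2.projectPoints(p,np.zeros(3),np.zeros(3),K,D)[0].reshape(-1,2)
E
python3 - <<'E'
from h import *
for n in("top","side"):
    im=optics.get_image(n); cv2.imwrite(f"pics/{n}0.png",im)
    print(n,cal(n)[2],cal(n)[3].round(2).tolist())
    for l in("tray_in","stop_face","oak_center","seal_center","plug_center","piston","pliers","gear_a"):
        try:print(l,[(round(d["conf"],2),np.round(d["point"]).tolist()) for d in spotter.find_in(n,l)])
        except Exception as e:print(l,e)
print(get_obs())
E
```

```text
top [-115.31839905 -175.12615842 1549.6488985 ] [[-0.04, -0.91, 0.42], [-1.0, 0.04, -0.01], [-0.01, -0.42, -0.91]]
tray_in [(0.75, [268.0, 206.0])]
stop_face []
oak_center [(0.97, [283.0, 241.0]), (0.96, [444.0, 215.0]), (0.61, [333.0, 185.0])]
seal_center [(0.75, [333.0, 217.0])]
plug_center []
piston [(0.67, [269.0, 205.0])]
pliers []
gear_a [(0.25, [271.0, 207.0])]
side [ 263.85049261 1136.07168967  845.56861197] [[-0.97, -0.14, 0.2], [-0.24, 0.48, -0.84], [0.02, -0.87, -0.5]]
tray_in [(0.79, [298.0, 250.0])]
stop_face [(0.53, [304.0, 252.0])]
oak_center [(0.8, [364.0, 152.0]), (0.79, [363.0, 239.0]), (0.71, [301.0, 196.0])]
seal_center [(0.81, [347.0, 204.0]), (0.3, [300.0, 249.0])]
plug_center [(0.62, [278.0, 294.0])]
piston [(0.74, [240.0, 263.0])]
pliers [(0.7, [257.0, 232.0])]
gear_a [(0.89, [219.0, 303.0]), (0.73, [277.0, 296.0]), (0.33, [303.0, 196.0])]
{'t': 0.9, 'qpos': array([-1.90547801e-02,  4.23086244e-01,  1.62988402e+00, -3.14003837e-05,
        1.08856419e+00, -1.89873369e-02]), 'qvel': array([-0.00084416, -0.00040318,  0.00097808,  0.00010257,  0.00035689,
        0.00072469]), 'joint_torque': array([-2.13562358e-03, -5.44564962e+01, -2.74049324e+01,  6.43853517e-02,
        1.67513645e-02, -2.67985706e-05]), 'ee_pos': array([ 6.25005592e+02, -1.72407541e-02,  2.22689947e+02]), 'orientation': array([2.22145691e+00, 2.22133944e+00, 3.19195217e-05]), 'ft_force': array([ 0.67351598,  0.50445563, -0.75784176]), 'moment': array([-0.02934988,  0.00469139, -0.00170611]), 'grasp_force': 0.0, 'width': 87.99645888845447}
```

```bash
python3 - <<'E'
import cv2
a=cv2.imread("pics/top0.png"); cv2.imwrite("pics/top0c.png",cv2.resize(a[120:320,190:490],(800,533),interpolation=cv2.INTER_CUBIC))
a=cv2.imread("pics/side0.png"); cv2.imwrite("pics/side0c.png",cv2.resize(a[110:350,180:480],(750,600),interpolation=cv2.INTER_CUBIC))
E
```

```text
(no output)
```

View pics/top0c.png

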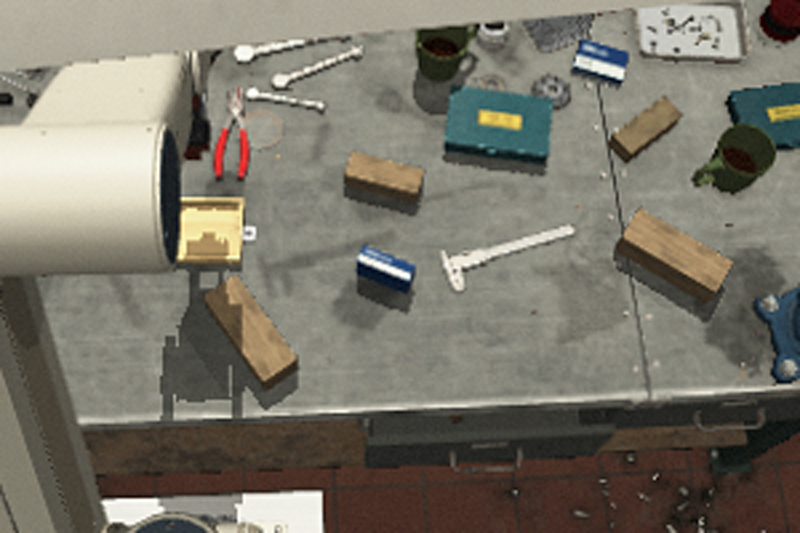

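View pics/side0c.png

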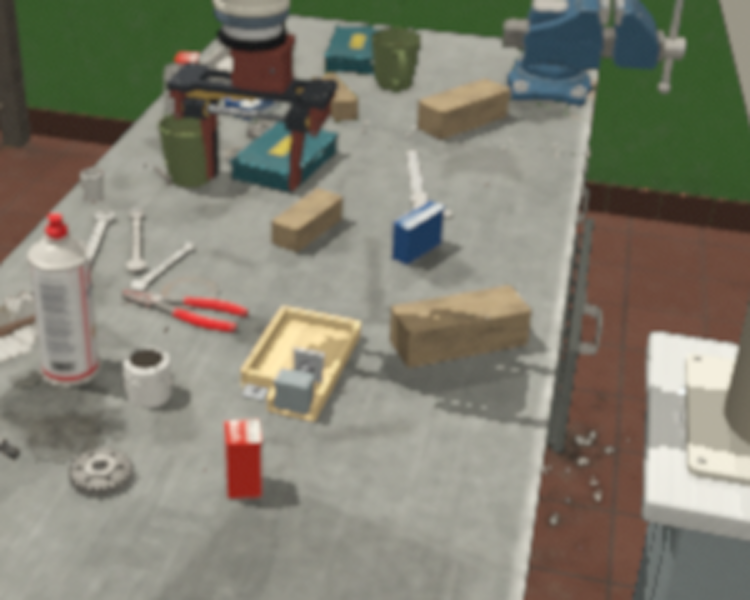

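View pics/top0.png

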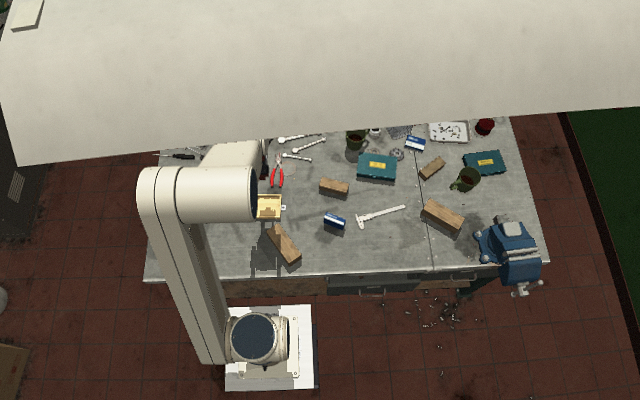

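The oak candidates are top (283,241) large, (333,185) small, (444,215) large and (433,168) a small look-alike at the far right. The small one near the tray, (333,185), fits. The side view shows the blue seal at (347,204), the red plug at (278,294), and the tray at (300,250) with its housing toward +y.

Next I'll fit poses from the region masks.

```bash
cat >> h.py <<'E'
from scipy.optimize import minimize
def boxpts(p,s,z0):
    x,y,a=p; c,sn=np.cos(a),np.sin(a); out=[]
    for i in(-1,1):
        for j in(-1,1):
            for k in(0,1):
                u,v=i*s[0]/2,j*s[1]/2
                out.append([x+c*u-sn*v,y+sn*u+c*v,z0+k*s[2]])
    return np.array(out)
def rast(n,P):
    S=8
    q=cv2.convexHull(w2px(n,P).astype(np.float32))
    m=np.zeros((400*4,640*4),np.uint8); cv2.fillPoly(m,[np.round(((q+0.5)*4-0.5)*16).astype(np.int32)],255,shift=4)
    return cv2.resize(m,(640,400),interpolation=cv2.INTER_AREA)/255.
def fit(masks,s,z0=0,p0=None,yaws=np.arange(0,np.pi,np.pi/8)):
    def cost(p):
        e=0
        for n,m in masks:
            r=rast(n,boxpts(p,s,z0)); e+=1-np.minimum(r,m).sum()/np.maximum(r,m).sum()
        return e/len(masks)
    n,m=masks[0]; yy,xx=np.nonzero(m); c=px2w(n,[[xx.mean(),yy.mean()]],z0+s[2]/2)[0]
    best=None
    for a in sorted(yaws,key=lambda a:cost([c[0],c[1],a]))[:3]:
        r=minimize(cost,[c[0],c[1],a],method="Nelder-Mead",options=dict(initial_simplex=np.array([[c[0],c[1],a]]*4)+np.diag([0,8,8,.15])[:, 1:] ,xatol=.05,fatol=1e-4,maxiter=200))
        if best is None or r.fun<best.fun: best=r
    return best.x,best.fun
def reg(n,l,pt):
    d=[r for r in spotter.regions_of(n,l) if r["conf"]>.1]
    d=min(d,key=lambda r:np.hypot(*(np.array(r["point"])-pt)))
    return d["region"].astype(float),d["point"],d["conf"]
E
python3 - <<'E'
from h import *
S=dict(oak_center=(45,120,40),seal_center=(28,85,60),plug_center=(36,36,74),tray_in=(104,144,21))
pts=dict(oak_center=dict(top=(333,185),side=(301,196)),seal_center=dict(top=(333,217),side=(347,204)),plug_center=dict(side=(278,294)),tray_in=dict(side=(298,250)))
optics.get_image("top");optics.get_image("side")
for l,d in pts.items():
    ms=[]
    for n,p in d.items():
        try:
            m,q,c=reg(n,l,p); print(l,n,np.round(q),c,m.sum()); ms.append((n,m)); 
            x,f=fit([(n,m)],S[l]); print('  ',n,x.round(2),round(f,3))
        except Exception as e:print(l,n,repr(e))
    if len(ms)>1: x,f=fit(ms,S[l]); print('  both',x.round(2),round(f,3))
a=cv2.imread("pics/side0.png"); cv2.imwrite("pics/tray.png",cv2.resize(a[225:285,260:340],(800,600),interpolation=cv2.INTER_CUBIC))
a=cv2.imread("pics/top0.png"); cv2.imwrite("pics/oakc.png",cv2.resize(a[140:240,270:450],(720,400),interpolation=cv2.INTER_CUBIC))
E
```

```text
oak_center top [332. 184.] 0.8 382.0
   top [ 6.3248e+02 -2.7885e+02 -3.4000e-01] 0.064
oak_center side [303. 197.] 0.64 445.0
   side [ 629.72 -276.34    2.83] 0.111
  both [ 631.34 -277.95    2.82] 0.094
seal_center top [332. 220.] 0.48 227.0
   top [ 472.14 -268.9     2.68] 0.134
seal_center side [346. 202.] 0.56 376.0
   side [ 471.73 -272.15    2.73] 0.081
  both [ 4.7163e+02 -2.6994e+02 -4.2000e-01] 0.112
plug_center side [277. 296.] 0.71 448.0
   side [5.5722e+02 2.5491e+02 3.3000e-01] 0.048
tray_in side [301. 252.] 0.87 1419.0
   side [ 5.5678e+02  3.2340e+01 -5.0000e-02] 0.156
```

View pics/tray.png

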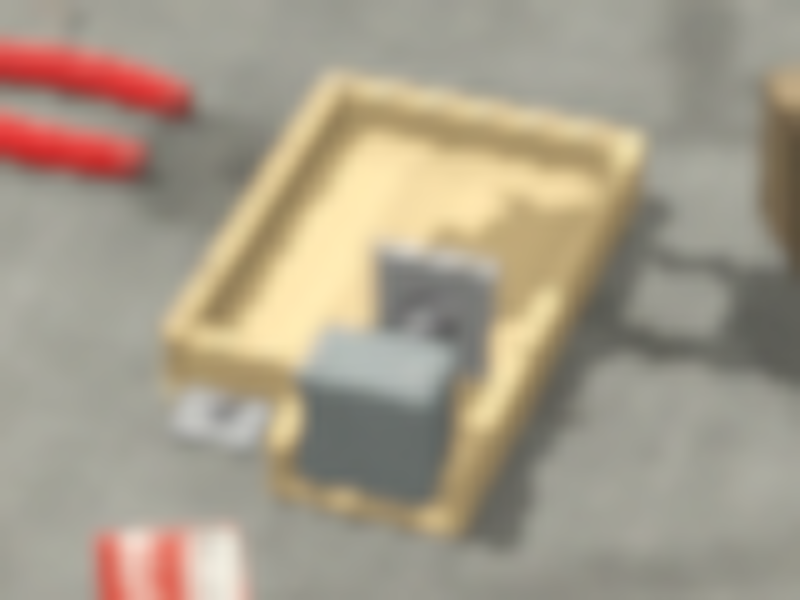

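View pics/oakc.png

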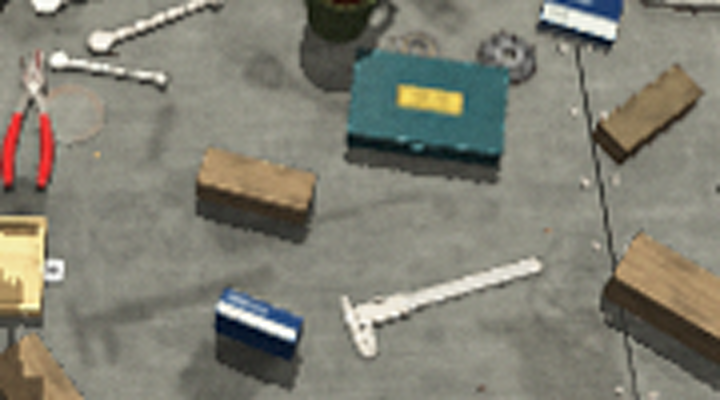

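The crop confirms the small oak at top (333,185) is near the tray, clearly shorter than the blocks at (283,241) and (444,215). Its 120 mm fit is good. The tray's rear corners are at side px about (293.5,232) and (324.5,238), and its left front corner at about (276.5,259).

```bash
python3 - <<'E'
from h import *
uv=np.array([[333,72],[648,130],[165,335]]); px=(uv+.5)/10-.5+[260,225]
P=px2w("side",px,21)
print(P.round(1), np.linalg.norm(P[0]-P[1]),np.linalg.norm(P[0]-P[2]))
d=P[0]-P[1]; e=P[2]-P[0]; print("yaw",np.arctan2(d[1],d[0]),np.arctan2(e[1],e[0])-np.pi/2, "ctr",(P[1]+P[2])/2)
E
```

```text
[[604.4 -52.6  21. ]
 [501.6 -48.6  21. ]
 [613.1  92.4  21. ]] 102.88583120993235 145.3081442098982
yaw -0.039520420673271044 -0.05997097595880163 ctr [557.38056292  21.92249735  21.        ]
```

>>> move_arm([
  [-6, 0, 0, 0, 80],
  [-6, 0, 0, 0, 80],
  [-6, 0, 0, 0, 80],
  [-4, 0, 0, 0, 80],
  [0, 0, 0, 0, 80],
])

```text
t: 1.92
ee_pos: [624.7, -222.9, 222.5]
orientation: [2.225, 2.217, -0.0]
ft_force: [0.4, 0.1, -0.8]
width: 70.5
grasp_force: 0.0
```

```bash
python3 - <<'E'
from h import *
im=optics.get_image("top"); cv2.imwrite("pics/top1.png",im)
p=np.array([557.4,21.9,-.05])
P=boxpts(p,(104,144,21),0); q=w2px("top",P); print(q.round(1).tolist())
c=np.round(q.mean(0)).astype(int); x0,y0=c[0]-40,c[1]-30
crop=cv2.resize(im[y0:y0+60,x0:x0+80],(800,600),interpolation=cv2.INTER_CUBIC)
cv2.imwrite("pics/top1c.png",crop); print(x0,y0)
E
```

```text
[[279.9, 218.8], [279.5, 216.9], [245.4, 218.6], [244.6, 216.7], [280.9, 196.0], [280.5, 193.9], [247.3, 195.9], [246.5, 193.9]]
223 176
```

View pics/top1c.png

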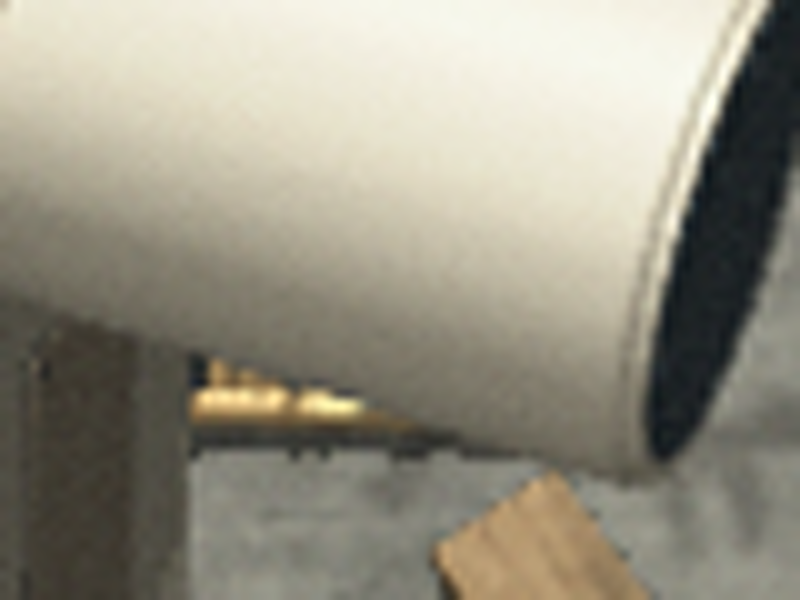

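The tray is still hidden behind the link here, so I'll refine its pose from the first pictures using a colour-edge fit.

```bash
cat > tray.py <<'E'
from h import *
def alpha(im):
    f=im.astype(float); mx=f.max(2); mn=f.min(2)
    s=(mx-mn)/np.maximum(mx,1)*(f[...,2]>=f[...,0]); return np.clip((s-.12)/(.30-.12),0,1)
def trayfit(ims,p0=(557.4,21.9,-.05),colmin=260,s=(104,144,21)):
    data=[]
    for n,im in ims:
        m=alpha(im); r=(rast(n,boxpts(p0,s,0))>.5).astype(np.uint8)
        k=np.ones((3,3),np.uint8)
        w=cv2.dilate(r,k,iterations=3)-cv2.erode(r,k,iterations=2)
        yy,xx=np.nonzero(w); g=px2w(n,np.c_[xx,yy],10)
        c,sn=np.cos(p0[2]),np.sin(p0[2]); d=g[:,:2]-p0[:2]; ty=-sn*d[:,0]+c*d[:,1]; tx=c*d[:,0]+sn*d[:,1]
        bad=((ty>45)&(tx<25))|((ty>55)) if n=="side" else xx<colmin
        w[yy[bad],xx[bad]]=0; data.append((n,m,w))
    def cost(p): return sum((w*(rast(n,boxpts(p,s,0))-m)**2).sum()/w.sum() for n,m,w in data)
    r=minimize(cost,p0,method="Nelder-Mead",options=dict(initial_simplex=np.array([p0]*4)+np.array([[0,0,0],[6,0,0],[0,6,0],[0,0,.06]]),xatol=.02,fatol=1e-6))
    return r.x.round(3),round(r.fun,4)
if __name__=="__main__":
    S=("side",cv2.imread("pics/side0.png"));T=("top",cv2.imread("pics/top0.png"))
    print(trayfit([S]),trayfit([T]),trayfit([S,T]))
E
python3 tray.py
```

```text
(array([ 5.59015e+02,  2.40090e+01, -6.20000e-02]), np.float64(0.0137)) (array([ 5.58478e+02,  2.04030e+01, -6.80000e-02]), np.float64(0.0096)) (array([ 5.58547e+02,  2.12400e+01, -5.10000e-02]), np.float64(0.0267))
```

Tray taken as centre (558.5, 21.5) with yaw -0.055. Now to grasp the oak.

>>> move_arm([
  [-5.5, 0.66, 0, 0, 80],
  [0, 0, 3, 9.5, 80],
  [0, 0, 5, 9.4, 80],
  [0, 0, 5, 0, 80],
  [0, 0, 5, 0, 80],
  [0, 0, 2.35, 0, 80],
  [0, 0, 0, 0, 80],
  [0, 0, 0, 0, 20],
  [0, 0, 0, 0, 20],
  [0, 0, 0, 0, 20],
])

```text
t: 3.22
ee_pos: [632.7, -275.5, 20.9]
orientation: [2.554, 1.825, 0.002]
ft_force: [-2.4, 0.6, 3.8]
width: 44.7
grasp_force: 30.0
```

```bash
python3 - <<'E'
from h import *
o=get_obs(); print(o["ee_pos"],o["orientation"],o["width"],o["grasp_force"])
E
```

```text
[ 632.65174907 -275.50590044   20.9078482 ] [2.55412795e+00 1.82495839e+00 2.30855808e-03] 44.70354622434896 30.00246673822403
```

>>> move_arm([
  [0, 0, -3, 0, 20],
  [0, 0, -4, 0, 20],
  [0, 0, 0, -8, 20],
  [0, 0, 0, -7.7, 20],
  [5.2, -2.2, 0, 0, 20],
  [5.2, -2.2, 0, 0, 20],
  [5.2, -2.2, 0, 0, 20],
  [5.3, -2.2, 0, 0, 20],
  [5.3, -2.2, 0, 0, 20],
  [0, 0, 0, 0, 20],
])

```text
t: 4.47
ee_pos: [534.5, -4.2, 89.5]
orientation: [-2.277, -2.162, 0.001]
ft_force: [0.7, -0.7, -2.2]
width: 44.7
grasp_force: 30.0
```

```bash
python3 - <<'E'
from h import *
from tray import trayfit
o=get_obs(); print(o["ee_pos"],o["orientation"],o["width"],o["ft_force"])
im=optics.get_image("side"); it=optics.get_image("top"); cv2.imwrite("pics/s2.png",im);cv2.imwrite("pics/t2.png",it)
m,q,c=reg("side","oak_center",w2px("side",[o["ee_pos"]-[0,0,5]])[0]); print(q,c,m.sum())
for z0 in (o["ee_pos"][2]-20.9,): print(fit([("side",m)],(45,120,40),z0,yaws=[-.055]))
e=o["ee_pos"]; v=im.copy()
for p in (e[0],e[1],-.055),:
    P=w2px("side",boxpts(p,(45,120,40),e[2]-20.9)); h=cv2.convexHull(P.astype(np.float32)); cv2.polylines(v,[np.round(h*16).astype(int)],True,(0,0,255),1,shift=4)
P=w2px("side",boxpts((558.5,21.5,-.055),(104,144,0),21))[[0,2,6,4]]; cv2.polylines(v,[np.round(P*16).astype(int)],True,(0,255,0),1,shift=4)
cv2.imwrite("pics/s2c.png",cv2.resize(v[190:310,240:400],(800,600),interpolation=cv2.INTER_CUBIC))
E
```

```text
[534.54574187  -4.22942505  89.4813544 ] [-2.27720175e+00 -2.16248451e+00  1.15742127e-03] 44.655790878300586 [ 0.74833372 -0.66223389 -2.17828714]
[308.7, 226.8] 0.84 534.0
(array([ 5.38778056e+02, -5.52614688e+00,  1.13843321e-01]), np.float64(0.16283791282322457))
```

View pics/s2c.png

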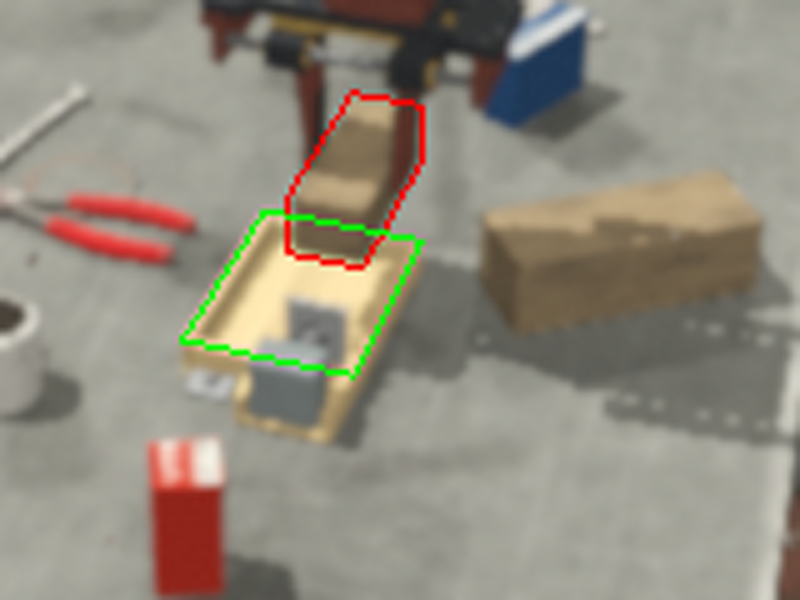

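>>> move_arm([
  [0, 0.27, 2.2, 0, 20],
  [0, 0, 2.1, 0, 20],
  [0, 0, 0, 0, 20],
  [0.7, 0, 0, 0, 20],
  [0.7, 0, 0, 0, 20],
  [0.7, 0, 0, 0, 20],
  [0.6, 0, 0, 0, 20],
  [0, 0, 0, 0, 20],
])

```text
t: 5.62
ee_pos: [541.6, 19.6, 47.0]
orientation: [2.28, 2.158, 0.001]
ft_force: [0.2, -6.7, 1.1]
width: 44.8
grasp_force: 30.0
```

```bash
cat >> h.py <<'E'
TR=np.array([558.7,22.5,-.055])
def intray(p):
    c,s=np.cos(TR[2]),np.sin(TR[2]); d=np.array(p)[:2]-TR[:2]; return np.array([c*d[0]+s*d[1],-s*d[0]+c*d[1]])
E
python3 - <<'E'
from h import *
o=get_obs();e=o["ee_pos"]; print(e,intray(e),o["width"],o["ft_force"])
im=optics.get_image("side"); cv2.imwrite("pics/s3.png",im); v=im
P=w2px("side",boxpts((e[0],e[1],-.055),(45,120,40),e[2]-20.9)); h=cv2.convexHull(P.astype(np.float32)); cv2.polylines(v,[np.round(h*16).astype(int)],True,(0,0,255),1,shift=4)
cv2.imwrite("pics/s3c.png",cv2.resize(v[215:275,260:340],(800,600),interpolation=cv2.INTER_CUBIC))
E
```

```text
[541.57477006  19.62001981  47.03601578] [-16.9410155   -3.81703817] 44.8420849529267 [ 0.15233679 -6.73666078  1.14401167]
```

View pics/s3c.png

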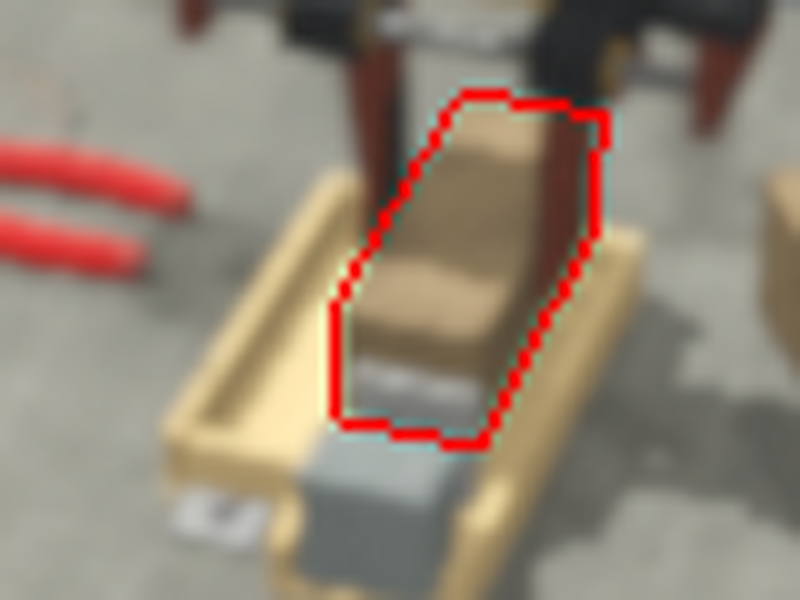

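The overlay matches the block, and the stop is pushed back about 11 mm (6.7 N). I'll go 5 mm further, shift -x by 3 mm, then lower.

>>> move_arm([
  [0.55, -0.3, 0, 0, 20],
  [0, 0, 0, 0, 20],
  [0, 0, 0.7, 0, 20],
  [0, 0, 0.7, 0, 20],
  [0, 0, 0, 0, 20],
])

```text
t: 6.3
ee_pos: [538.4, 24.7, 32.4]
orientation: [2.281, 2.158, 0.0]
ft_force: [0.3, -8.3, -4.3]
width: 44.5
grasp_force: 30.0
```

```bash
python3 - <<'E'
from h import *
o=get_obs();e=o["ee_pos"]; print(e,intray(e),o["width"],o["ft_force"],o["moment"])
E
```

```text
[538.43806712  24.69579016  32.41263346] [-20.35200201   1.07862532] 44.47275955029901 [ 0.26587071 -8.27066174 -4.32972718] [-1.60448847 -0.22533268 -0.26108269]
```

>>> move_arm([
  [0, 0, 0.4, 0, 20],
  [0, 0, 0.3, 0, 20],
  [0, 0, 0.1, 0, 20],
  [0, 0, 0, 0, 20],
])

```text
t: 6.8
ee_pos: [538.4, 24.8, 25.8]
orientation: [2.281, 2.158, 0.0]
ft_force: [-2.9, -8.6, 12.3]
width: 44.7
grasp_force: 30.0
```

>>> move_arm([
  [0, 0, 0, 0, 70],
  [0, 0, 0, 0, 70],
  [0, 0, -1, 0, 70],
  [0, 0, -4, 0, 70],
  [0, 0, -6, 0, 70],
  [-5, -1.5, -4, 0, 70],
  [-5.5, -1.5, 0, 0, 70],
  [-5.5, -1.5, 0, 0, 70],
  [-5.5, 0, 0, 0, 70],
  [-4, 0, 0, 0, 70],
])

```text
t: 8.05
ee_pos: [479.4, -226.4, 173.1]
orientation: [2.283, 2.157, 0.001]
ft_force: [1.1, 0.6, -0.4]
width: 61.5
grasp_force: 0.0
```

```bash
python3 - <<'E'
from h import *
o=get_obs();e=o["ee_pos"]; print(e,o["orientation"],o["width"])
im=optics.get_image("side"); v=im.copy()
m,q,c=reg("side","oak_center",(306,248)); print(q,c,m.sum()); 
x,f=fit([("side",m)],(45,120,40),5,yaws=[-.055]); print("oak",x,f,intray(x))
for p in ((538.2,20,-.055),):
    P=w2px("side",boxpts(p,(45,120,40),5)); h=cv2.convexHull(P.astype(np.float32)); cv2.polylines(v,[np.round(h*16).astype(int)],True,(0,0,255),1,shift=4)
cv2.imwrite("pics/s4c.png",cv2.resize(v[215:275,260:340],(800,600),interpolation=cv2.INTER_CUBIC))
E
```

```text
[ 479.35190682 -226.43533602  173.05736134] [2.28291373e+00 2.15662014e+00 6.88817473e-04] 61.50587759843085
[309.3, 241.3] 0.83 422.0
oak [ 5.37754580e+02 -6.77383855e+00  7.79176312e-03] 0.31043014104262445 [-19.3044986  -30.38099042]
```

View pics/s4c.png

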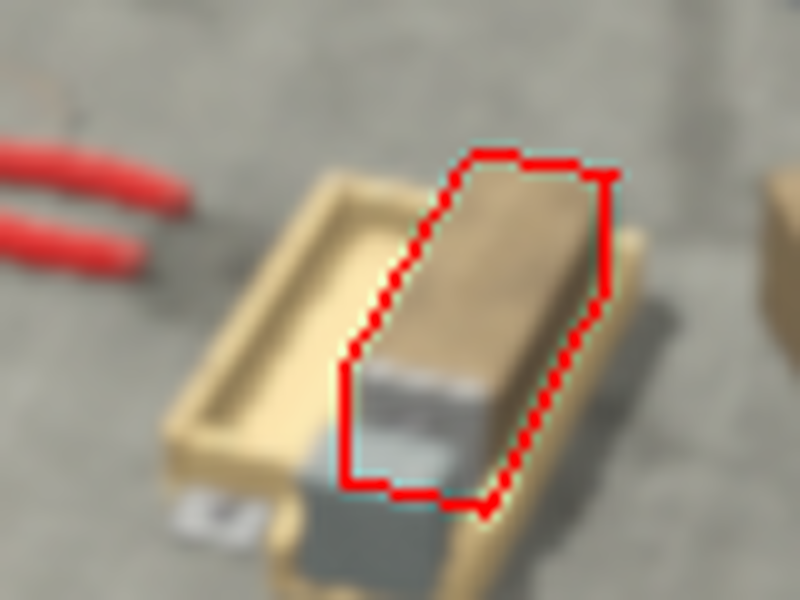

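The oak is seated flat beside the -x wall with the stop behind it, and the overlay at world (538,20) matches. Now the seal.

>>> move_arm([
  [-4.4, -0.54, 0, 0, 70],
  [0, 0, 1, 10.5, 70],
  [0, 0, 3, 10.5, 70],
  [0, 0, 4, 0, 70],
  [0, 0, 3.5, 0, 70],
  [0, 0, 1.6, 0, 70],
  [0, 0, 0, 0, 70],
  [0, 0, 0, 0, 5],
  [0, 0, 0, 0, 5],
  [0, 0, 0, 0, 5],
])

```text
t: 9.4
ee_pos: [472.2, -268.4, 42.1]
orientation: [2.637, 1.706, 0.001]
ft_force: [-0.2, 0.4, 0.1]
width: 34.7
grasp_force: 0.0
```

>>> move_arm([
  [0, 0, 0, 0, 5],
  [0, 0, 0, 0, 5],
  [0, 0, -4, 0, 5],
  [0, 0, -5, -10.5, 5],
  [0, 0, 0, -10.5, 5],
  [5.5, 1.9, 0, 0, 5],
  [5.5, 1.9, 0, 0, 5],
  [5.5, 1.9, 0, 0, 5],
  [5.5, 1.9, 0, 0, 5],
  [0, 0, 0, 0, 5],
])

```text
t: 10.65
ee_pos: [560.9, -49.3, 131.0]
orientation: [2.277, 2.164, 0.001]
ft_force: [0.2, 0.0, -0.7]
width: 28.1
grasp_force: 29.8
```

```bash
python3 - <<'E'
from h import *
o=get_obs();e=o["ee_pos"]; print(e,o["orientation"],o["width"],o["grasp_force"],o["ft_force"])
im=optics.get_image("side"); v=im.copy()
print(w2px("side",[e])); m,q,c=reg("side","seal_center",w2px("side",[e-[0,0,12]])[0]); print(q,c,m.sum()); 
x,f=fit([("side",m)],(28,85,60),e[2]-42,yaws=[-.055]); print("seal",x,f)
for p in ((e[0],e[1],-.055),):
    P=w2px("side",boxpts(p,(28,85,60),e[2]-42)); h=cv2.convexHull(P.astype(np.float32)); cv2.polylines(v,[np.round(h*16).astype(int)],True,(0,0,255),1,shift=4)
cv2.imwrite("pics/s5c.png",cv2.resize(v[170:290,240:400],(800,600),interpolation=cv2.INTER_CUBIC))
E
```

```text
[560.92115939 -49.33349123 131.01595251] [2.27734127e+00 2.16407894e+00 8.59358326e-04] 28.103496143760577 29.750374853610992 [ 0.18278262  0.00337862 -0.67375273]
[[306.54627163 204.10656687]]
[304.5, 210.0] 0.52 349.0
seal [ 5.60997108e+02 -5.05285593e+01  7.42308537e-03] 0.2019753500148942
```

View pics/s5c.png

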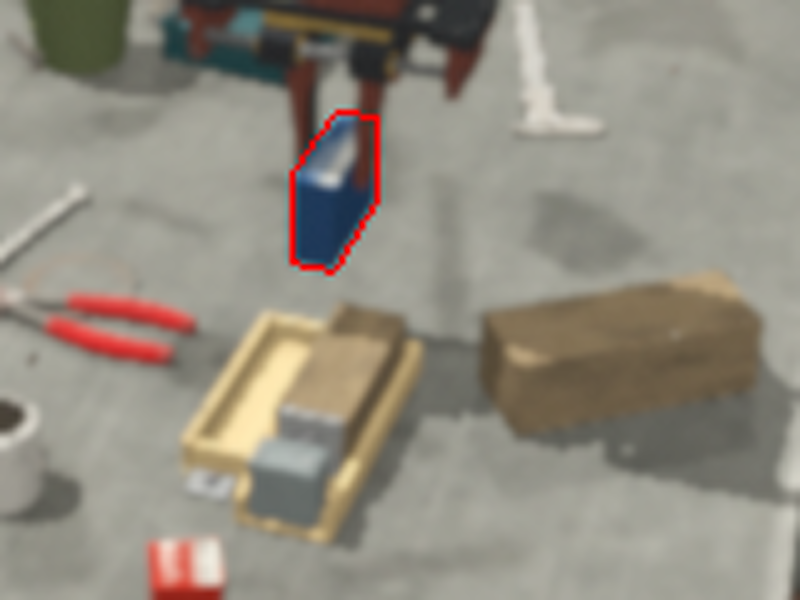

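The seal is held square and its outline matches the overlay. The oak is in place. Moving over the +x half and lowering.

>>> move_arm([
  [2.6, 0.9, 0, 0, 5],
  [2.6, 0.9, 0, 0, 5],
  [0, 0, 1.5, 0, 5],
  [0, 0, 0, 0, 5],
])

```text
t: 11.25
ee_pos: [578.8, -3.1, 114.4]
orientation: [-2.282, -2.156, 0.005]
ft_force: [-1.1, 0.1, -1.4]
width: 27.8
grasp_force: 29.7
```

```bash
python3 - <<'E'
from h import *
import h; h.TR=np.array([558.7,23.5,-.055])
e=get_obs()["ee_pos"]; print(e,h.intray(e))
S=("side",optics.get_image("side"))
from tray import alpha
E
```

```text
[578.80434123  -3.14703389 114.43553037] [ 21.53878916 -25.50155903]
```

>>> move_arm([
  [0.4, 0.25, 1, 0, 5],
  [0, 0, 2, 0, 5],
  [0, 0, 1, 0, 5],
  [0, 0, 0, 0, 5],
  [0, 0, 0, 0, 5],
])

```text
t: 11.92
ee_pos: [583.9, 2.0, 76.6]
orientation: [2.282, 2.158, 0.001]
ft_force: [0.4, 0.7, -0.8]
width: 28.2
grasp_force: 29.7
```

```bash
python3 - <<'E'
from h import *
import h; h.TR=np.array([558.7,23.5,-.055])
o=get_obs();e=o["ee_pos"]; print(e,h.intray(e),o["qvel"].round(3))
E
```

```text
[583.90276606   2.03246966  76.59218254] [ 26.34477547 -20.0496155 ] [ 0.002 -0.009 -0.002  0.001 -0.003  0.001]
```

>>> move_arm([
  [0, -0.15, 1, 0, 5],
  [0, 0, 1, 0, 5],
  [0, 0, 0.6, 0, 5],
  [0, 0, 0.2, 0, 5],
  [0, 0, 0.15, 0, 5],
  [0, 0, 0, 0, 5],
])

```text
t: 12.68
ee_pos: [582.2, 2.2, 46.9]
orientation: [2.282, 2.158, 0.0]
ft_force: [0.4, -0.1, -1.4]
width: 27.6
grasp_force: 29.7
```

>>> move_arm([
  [0, 0, 0.1, 0, 5],
  [0, 0, 0, 0, 5],
])

```text
t: 12.92
ee_pos: [582.4, 2.2, 46.7]
orientation: [2.282, 2.158, 0.001]
ft_force: [-2.2, -0.1, 6.5]
width: 28.0
grasp_force: 29.8
```

>>> move_arm([
  [0, 0, 0, 0, 50],
  [0, 0, 0, 0, 50],
  [0, 0, -1.5, 0, 50],
  [0, 0, -5, 0, 50],
  [0, 0, -5, 0, 75],
  [5, -0.7, 0, 0, 75],
  [5, -0.7, 0, 0, 75],
  [5, -0.7, 0, -7.3, 75],
  [5, -1, 0, -7.3, 75],
  [0, 0, 0, -7.4, 75],
])

```text
t: 14.18
ee_pos: [555.1, 205.5, 161.7]
orientation: [1.818, 2.562, 0.002]
ft_force: [0.2, -0.3, -0.2]
width: 65.7
grasp_force: 0.0
```

```bash
python3 - <<'E'
from h import *
o=get_obs();e=o["ee_pos"]; print(e,o["orientation"],o["width"])
optics.get_image("side");optics.get_image("top")
S=dict(seal_center=((28,85,60),(583,2,35)),plug_center=((36,36,74),(557,255,37)),oak_center=((45,120,40),(538,19,25)))
import h; h.TR=np.array([558.7,23.5,-.055])
for l,(s,c) in S.items():
  for n in("side","top"):
    try:
        m,q,cf=reg(n,l,w2px(n,[c])[0]); pr=rast(n,boxpts((c[0],c[1],.33 if l[0]=='p' else -.055),s,0 if l[0]=='p' else 5))
        x,f=fit([(n,m)],s,0 if l[0]=="p" else 5,yaws=[.33 if l[0]=="p" else -.055]); print(l,n,np.round(q),w2px(n,[c])[0].round(),round(cf,2),m.sum(),pr.sum().round(),x.round(2),round(f,2),h.intray(x))
    except Exception as ex:print(l,n,repr(ex))
E
```

```text
[555.10674594 205.5199818  161.70470245] [1.81800956e+00 2.56182811e+00 1.70590750e-03] 65.7429885824153
seal_center side [290. 243.] [295. 239.] 0.52 274.0 451.0 [5.9247e+02 4.4000e-01 2.5000e-01] 0.34 [ 34.9832943  -21.17090111]
seal_center top [267. 197.] [267. 198.] 0.68 196.0 269.0 [ 5.8947e+02 -1.7800e+00 -1.2000e-01] 0.26 [ 32.11136531 -23.55049729]
plug_center side [278. 297.] [277. 294.] 0.89 453.0 466.0 [5.5766e+02 2.5494e+02 3.3000e-01] 0.05 [-13.76019598 231.03140925]
plug_center top [250. 209.] [206. 206.] 0.15 452.0 162.0 [ 5.3268e+02  1.0218e+02 -1.3000e-01] 0.65 [-30.30312606  77.1337489 ]
oak_center side [310. 240.] [308. 247.] 0.79 456.0 652.0 [ 5.3655e+02  3.8000e-01 -3.0000e-02] 0.27 [-20.84490887 -24.30020426]
oak_center top [261. 209.] [263. 209.] 0.91 431.0 422.0 [ 5.3774e+02  1.9170e+01 -2.0000e-02] 0.08 [-20.69057432  -5.4762825 ]
```

>>> move_arm([
  [4.6, 1.85, 0, 0, 75],
  [0, 0, 2, 0, 75],
  [0, 0, 3, 0, 75],
  [0, 0, 3.5, 0, 75],
  [0, 0, 3, 0, 75],
  [0, 0, 0, 0, 75],
  [0, 0, 0, 0, 15],
  [0, 0, 0, 0, 15],
  [0, 0, 0, 0, 15],
  [0, 0, 0, 0, 15],
])

```text
t: 15.82
ee_pos: [559.1, 252.0, 46.7]
orientation: [1.828, 2.554, 0.002]
ft_force: [0.4, -0.4, 4.9]
width: 35.8
grasp_force: 29.6
```

>>> move_arm([
  [0, 0, -4, 0, 15],
  [0, 0, -4, 7, 15],
  [0, 0, 0, 7.5, 15],
  [0, 0, 0, 7.5, 15],
  [-4.4, 0.9, 0, 0, 15],
  [-4.4, 0.9, 0, 0, 15],
  [-4.4, 0.9, 0, 0, 15],
  [-4.4, 0.9, 0, 0, 15],
  [0, 0, 0, 0, 15],
  [0, 0, 0, 0, 15],
])

```text
t: 17.08
ee_pos: [584.5, 74.3, 125.7]
orientation: [-2.283, -2.158, -0.0]
ft_force: [0.6, -0.5, -1.1]
width: 36.3
grasp_force: 29.6
```

```bash
python3 - <<'E'
from h import *
import h; h.TR=np.array([558.7,23.5,-.055])
o=get_obs();e=o["ee_pos"]; print(e,o["orientation"],o["width"],h.intray(e))
im=optics.get_image("side");cv2.imwrite("pics/s6.png",im)
c=e-[0,0,10]; m,q,cf=reg("side","plug_center",w2px("side",[c])[0])
for z in (e[2]-46.7,): x,f=fit([("side",m)],(36,36,74),z,yaws=[-.055]); print(q,cf,m.sum(),x,f,h.intray(x))
E
```

```text
[584.5460618   74.2805759  125.70083551] [-2.28307286e+00 -2.15764851e+00 -1.03843561e-04] 36.32475091002663 [23.0154557  52.12460646]
[286.1, 231.7] 0.97 336.0 [5.86908389e+02 7.18441720e+01 2.31228491e-01] 0.20175977278397206 [25.50814569 49.82174923]
```

```bash
python3 - <<'E'
from h import *
import h; h.TR=np.array([558.7,23.5,-.055])
e=get_obs()["ee_pos"]; im=cv2.imread("pics/s6.png").astype(float)
red=np.clip(((im[...,2]-im[...,1])/np.maximum(im[...,2],1)-.2)/.4,0,1)
r0=int(w2px("side",[e])[0][1])+2; c0=w2px("side",[e])[0][0]
w=np.zeros((400,640)); w[r0:r0+45,int(c0)-16:int(c0)+18]=1
print(r0,c0,(red*w).sum())
def cost(p): 
    a=-.053; q=(e[0]+np.cos(a)*p[0]-np.sin(a)*p[1], e[1]+np.sin(a)*p[0]+np.cos(a)*p[1],a)
    return (w*(rast("side",boxpts(q,(36,36,74),e[2]-46.7))-red)**2).sum()
r=minimize(cost,[0,2],method="Nelder-Mead",options=dict(initial_simplex=[[0,0],[5,0],[0,5]]))
print(r.x,r.fun,[round(cost([0,d]),1) for d in(-3,0,3,6)])
E
```

```text
228 287.1645483861745 240.68735809405348
[ 6.62109375 -3.64257812] 63.31758239808257 [np.float64(77.1), np.float64(71.0), np.float64(78.7), np.float64(83.9)]
```

>>> move_arm([
  [-0.93, 0.15, 1, 0, 15],
  [0, 0, 2, 0, 15],
  [0, 0, 1, 0, 15],
  [0, 0, 0, 0, 15],
  [0, 0, 0, 0, 15],
])

```text
t: 17.8
ee_pos: [586.0, 64.8, 86.0]
orientation: [2.282, 2.159, 0.001]
ft_force: [0.4, 0.4, -1.3]
width: 36.7
grasp_force: 29.6
```

```bash
python3 - <<'E'
from h import *
import h; h.TR=np.array([558.7,23.5,-.055])
e=get_obs()["ee_pos"]; print(e,h.intray(e))
E
```

```text
[585.98773887  64.84712408  85.979135  ] [24.97353109 42.78467141]
```

>>> move_arm([
  [0, 0, 1, 0, 15],
  [0, 0, 0.7, 0, 15],
  [0, 0, 0.5, 0, 15],
  [0, 0, 0.3, 0, 15],
  [0, 0, 0, 0, 15],
])

```text
t: 18.42
ee_pos: [585.6, 64.7, 60.4]
orientation: [-2.282, -2.158, 0.001]
ft_force: [0.7, 0.4, -1.1]
width: 35.9
grasp_force: 29.6
```

Its base is now about 13 mm above the bench, below the wall tops, with no contact. Continuing down.

>>> move_arm([
  [0, 0, 0.4, 0, 15],
  [0, 0, 0.3, 0, 15],
  [0, 0, 0.15, 0, 15],
  [0, 0, 0, 0, 15],
])

```text
t: 18.92
ee_pos: [585.6, 64.7, 52.1]
orientation: [-2.283, -2.158, 0.0]
ft_force: [-0.3, 0.5, -1.0]
width: 36.0
grasp_force: 29.6
```

>>> move_arm([
  [0, 0, 0.1, 0, 15],
  [0, 0, 0.1, 0, 15],
  [0, 0, 0, 0, 15],
])

```text
t: 19.3
ee_pos: [585.9, 64.7, 51.6]
orientation: [2.282, 2.158, 0.001]
ft_force: [-3.5, -0.7, 12.5]
width: 36.1
grasp_force: 29.7
```

>>> move_arm([
  [0, 0, 0, 0, 60],
  [0, 0, 0, 0, 60],
  [0, 0, -1.5, 0, 60],
  [0, 0, -5, 0, 60],
  [0, 0, -6, 0, 60],
  [-5.5, 0, -5, 0, 60],
  [-6, 0, 0, 0, 60],
  [-6, 0, 0, 0, 60],
  [-6, 0, 0, 0, 60],
  [-5, 0, 0, 0, 60],
])

```text
t: 20.55
ee_pos: [570.0, -213.4, 218.4]
orientation: [2.283, 2.157, 0.001]
ft_force: [0.2, -0.4, 0.1]
width: 52.6
grasp_force: 0.0
```

```bash
python3 - <<'E'
from h import *
import h; h.TR=np.array([558.7,23.5,-.055])
o=get_obs();e=o["ee_pos"]; print(e,o["width"],o["t"])
im=optics.get_image("side");optics.get_image("top"); cv2.imwrite("pics/s7.png",im)
a=-.055; W=lambda x,y:(h.TR[0]+np.cos(a)*x-np.sin(a)*y,h.TR[1]+np.sin(a)*x+np.cos(a)*y)
exp=dict(plug_center=((36,36,74),(25,44.3)),seal_center=((28,85,60),(25,-20)),oak_center=((45,120,40),(-20.5,-5.8)))
pr={}
for n in("side","top"):
  for l,(s,c) in exp.items():
    try:
        w=W(*c); ctr=[*w,5+s[2]/2]; m,q,cf=reg(n,l,w2px(n,[ctr])[0])
        x,f=fit([(n,m)],s,5,yaws=[a])
        r=rast(n,boxpts((*w,a),s,5)); print(n,l,round(cf,2),int(m.sum()),"expIoU",round(np.minimum(r,m).sum()/np.maximum(r,m).sum(),2),"inside",round((r*m).sum()/m.sum(),2),"fit",h.intray(x).round(1),round(x[2]-a,2),round(f,2))
    except Exception as ex:print(n,l,repr(ex))
E
```

```text
[ 569.95504941 -213.36905155  218.38276392] 52.64228213548031 20.55
side plug_center 0.52 320 expIoU 0.74 inside 1.0 fit [28.6 29.9] 0.12 0.21
side seal_center 0.73 219 expIoU 0.45 inside 0.95 fit [ 28.  -61.7] 0.18 0.43
side oak_center 0.65 389 expIoU 0.58 inside 0.98 fit [-21.7 -33.1] 0.08 0.36
top plug_center ValueError('min() iterable argument is empty')
top seal_center ValueError('min() iterable argument is empty')
top oak_center 0.62 461 expIoU 0.0 inside 0.0 fit [-190.2 -108. ] -0.81 0.27
```

Each side mask lies inside its expected outline. I'll move the arm to where the top camera can see the tray and check once.

>>> move_arm([
  [6, 0, 0, 0, 60],
  [6, 0, 0, 0, 60],
  [6, 0, 0, 0, 60],
  [6, 0, 0, 0, 60],
  [6, 0, 0, 0, 60],
  [6, 0, 0, 0, 60],
  [6, 0, 0, 0, 60],
  [6, 0, 0, 0, 60],
  [0, 0, 0, 0, 60],
  [0, 0, 0, 0, 60],
])

```text
t: 22.2
ee_pos: [596.1, 268.7, 217.0]
orientation: [-2.28, -2.161, 0.002]
ft_force: [-0.9, -0.5, 1.1]
width: 52.7
grasp_force: 0.0
```

```bash
python3 - <<'E'
from h import *
import h; h.TR=np.array([558.7,23.5,-.055])
o=get_obs(); print(o["ee_pos"],o["ft_force"])
im=optics.get_image("top"); cv2.imwrite("pics/t8.png",im)
a=-.055; W=lambda x,y:(h.TR[0]+np.cos(a)*x-np.sin(a)*y,h.TR[1]+np.sin(a)*x+np.cos(a)*y)
for l,(s,c) in dict(plug_center=((36,36,74),(25,44.3)),seal_center=((28,85,60),(25,-20)),oak_center=((45,120,40),(-20.5,-5.8))).items():
    try:
        w=W(*c); m,q,cf=reg("top",l,w2px("top",[[*w,5+s[2]/2]])[0]); x,f=fit([("top",m)],s,5,yaws=[a]); r=rast("top",boxpts((*w,a),s,5))
        print(l,round(cf,2),int(m.sum()),"inside",round((r*m).sum()/m.sum(),2),"exp",r.sum().round(),"fit",h.intray(x).round(1),round(x[2]-a,2),round(f,2))
    except Exception as ex:print(l,repr(ex))
E
```

```text
[596.12310538 268.70820051 216.95887338] [-0.90828538 -0.47455311  1.12890567]
plug_center 0.67 119 inside 1.0 exp 164.0 fit [27.7 44.7] 0.19 0.25
seal_center 0.52 192 inside 0.99 exp 269.0 fit [ 28.5 -23.9] 0.11 0.27
oak_center 0.8 377 inside 0.98 exp 422.0 fit [-19.   -9.4] -0.02 0.11
```

```bash
python3 -c "
from h import *
print(close_job())"
```

```text
the job is handed in; nothing more can be done
None
```

I packed the tray and handed it in at about 22 s; `close_job()` gave no verdict. The oak block is wedged against the sprung stop, with the seal and plug cartons standing one behind the other in the other half, matching my position estimates in the camera views I had (parts were partly hidden).

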